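# Switch on the guarded output of the lock-test supply

## Task

Switch on the output of the bench supply that feeds the electric locks under test: raise the hinged metal guard by the lip at its front with a fingertip, push the toggle under it fully over towards the back of the supply, and draw the finger out so that the guard drops shut over the toggle again. Leave the supply standing where it is, and do not disturb or pick up the padlock and the two lock cylinders lying round it.

Things in the scene. Friction and masses are not known exactly. Their poses are not given: they have to be found in the camera images.
- supply: The bench supply: a grey steel box, 120 mm deep (its x) by 210 mm wide (its y) by 66 mm high, with a black top panel, 3.2 kg, standing loose on rubber feet. Origin: centre of its underside; x points from its front to its back, y to its left, z up. On the left half of the top is one toggle under a metal guard; on the right half are two black terminal posts, a knob and a meter, at most 21 mm above the top and all at y below -10 mm, not used here.
- guard (a joint): Opening angle of the guard, rad: 0 shut, 1.3 at its stop. The guard is a bare steel hood, 56 mm wide, 80 mm long and 45 mm high above the top panel, open underneath, with its hinge across its rear (along the supply's y). A light spring and its own weight close it from any angle: about 0.6 N at the lip holds it up, and it never stays open by itself.
- toggle (a joint): Angle of the toggle, rad: 0 off (leaning 0.30 rad towards the supply's front), 0.60 fully on (leaning 0.30 rad towards its back). It snaps over past the middle; less than 1 N at its tip flips it. Its pivot is at x = -46, y = 50, z = 70 mm in the supply's frame, 14 mm behind the front face; the lever is 32 mm long and 6 to 10 mm thick. It stands within the shut guard and clears it in both positions.
- toggle_tip (a point): Tip of the toggle lever, 31 mm from its pivot (moves with it).
- guard_lip (a point): Middle of the lip's front edge, on its underside (moves with the guard). The lip is a rolled edge, 44 mm wide, 4 mm thick, along the foot of the guard's front wall. Shut, it juts 23 mm out in front of the supply's front face, free below down to the desk; its edge is then at x = -81.5, y = 50, z = 73 mm in the supply's frame. A finger pointing ahead and down fits under it.
- guard_hinge (a point): Middle of the guard's hinge line, at x = -4, y = 50, z = 72 mm in the supply's frame. The lip edge is 77.5 mm from it.
- padlock: Bystander: brass padlock, 67 x 40 x 15 mm, lying in front of the right half of the supply. Origin: centre of its underside.
- cylinder_a: Bystander: brass lock cylinder, 37 x 64 x 17 mm, lying about 200 mm in front of the supply, right of the guard's line. Origin: centre of its underside.
- cylinder_b: Bystander: nickel lock cylinder, 37 x 72 x 17 mm, lying in front of the left end of the supply, left of the guard's line. Origin: centre of its underside.

How it is judged:
On the way, in this order (a step that is already met when the one before it is completed fails the run):
1. the guard is raised (by more than 0.2 rad) while the toggle is still off (value of joint guard above 0.2 rad and value of joint toggle below 0.15 rad), for 0.1 s.
2. the toggle is flipped fully on under the raised guard (value of joint toggle above 0.53 rad and value of joint guard above 0.15 rad), for 0.1 s.
3. the guard has dropped shut with the toggle on (value of joint guard below 0.04 rad and value of joint toggle above 0.53 rad), for 0.2 s.
At the end, for the whole second after the job is handed in: The toggle is fully on (above 0.53 of 0.60 rad), the guard is shut over it (below 0.04 rad), the supply stands upright and still within 20 mm of where it was, and the padlock and both cylinders lie within 15 mm of where they were (all of step 3 and distance of supply from where it was at the start of the episode below 0.02 m and angle between supply's own z axis and vertical below 0.03 rad and linear speed of supply below 0.01 m/s and distance of each of padlock, cylinder_a, cylinder_b from where it was at the start of the episode below 0.015 m); the robot touches nothing.
It fails at once if the supply is shoved more than 20 mm, tipped or lifted off the desk (distance of supply from where it was at the start of the episode above 0.02 m or angle between supply's own z axis and vertical above 0.08 rad).
It fails at once if the padlock or a lock cylinder is moved more than 15 mm or picked up (distance of any of padlock, cylinder_a, cylinder_b from where it was at the start of the episode above 0.015 m).
It also fails if it takes over 35 s, if anything falls off the work surface, if the arm or the gripper's body presses on something with over 40 N, if the wrist force passes 120 N, or if a joint passes its speed limit or range.

## Robot

A 6-joint arm with a two-finger parallel gripper is mounted at the origin on a cart in front of the work surface, level with it; the furniture and walls round the work are solid. World frame = base frame: x ahead of the robot, y to its left, z up, the work surface at z = 0. Lengths are in m, angles in rad, forces in N, time in s.
With the tool pointing down it reaches from about 0.275 to 0.75 m from the base axis. Payload 10.2 kg.
Tool frame: the origin (TCP) lies midway between the tips of the shut fingers; the grasp point (between the pads) lies 19 mm behind it; z points along the fingers, y is the line along which they close (so a half turn about z gives the same grasp; the last joint's range is limited). The gripper opens to 85 mm and grips with 20 to 120 N. Pads are 22 mm wide; open, the fingers measure 114 mm over their backs; the gripper's body (76 mm by 85 mm) begins 54 mm behind the grasp point. The pads swing forward as they close: fully open they stand 13 mm farther back than shut.
Start: joints at [-1.469, 0.313, 1.498, -0, 1.331, -0.223], TCP at [0.168, -0.498, 0.231] pointing down, gripper open.
Joint ranges: [-2.94, 2.94], [-0.97, 2.17], [0.19, 2.56], [-1.23, 4.37], [0.02, 3.11], [-2.88, 2.88]. Speed limits (rad/s): [2.39, 2.39, 3.01, 3.14, 3.14, 3.14].

## Interface

Orientations are given as a unit quaternion [x, y, z, w].
In Python, from cell import * gives the robot as it stands.
- The arm moves only by the tool play_rows, never from a script. Its argument "rows" is a list of rows, each an object with "translation": the shift along the tool's x, y, z in m, a list of three; "dr": the turn, a rotation vector about the tool's x, y, z in degrees, a list of three; "fingers": the finger opening in m, from 0 to 0.0854. A call has 1 to 20 rows; each row shifts and turns the commanded pose from where the row before left it, along the tool's axes as they then stand; what a row does not reach is not made up. A row lasts 1/12 s, in which the tool goes at most 41.7 mm and 7.16 degrees, less where a joint would pass 70% of its speed; a pose out of reach is approached as far as the arm can. A call is refused whole if a number of a shift passes 0.0417 or a number of a turn 7.16, either way. A call with a gripper value outside its range is refused whole. The fingers move at their own pace and stop on an object; the grip force is fixed at half the most. Time passes only in rows, so rows that do not move let the fingers close. It gives the time, the measured TCP pose, the force, the opening and the grip force at its end, in the units of the state.
- observe(): the state, without advancing time (a new reading comes with each control period).
- grab_frame(name): name is "scene" or "top" or "wrist"; returns the picture (480x640x3 uint8, blue, green, red); there is no depth.
- camera_params(name): a dict with "camera_matrix" (3x3 intrinsics, pixels), "world_to_cam" (4x4, takes a point from world to camera coordinates). Camera axes: x right, y up, looking along -z (the intrinsics and any distortion apply to the point x, -y, -z); pixel columns grow to the right and rows downward; lengths in m; the calibration is good to about 2 mm. A picture is of the moment at which its call begins: read the wrist's pose just before it. camera_params takes no time and is no camera call; for the wrist camera it gives the pose at the moment of the call.
- finish_job(): hands the job in; it is judged then, once.
The state is a dict: "time_s": time; "qpos": joint angles; "dq": joint speeds; "joint_torque": joint torques, N m; "tool_pos": TCP position; "eef_rot": TCP orientation; "ft_force": force on the tool from outside, world axes, zero at the start; "ft_torque": the same for the moment, N m; "grip_width": finger opening in m; "finger_force": force on a finger pad.
Only numpy, scipy, OpenCV 4.12 (cv2) and the standard library are available. Lean on these libraries where they do the work, as an engineer would, in place of code of your own. Each camera call takes 0.05 s, during which the arm holds its last target. There are 200 camera calls.

## Working session

There is one attempt and no reset: what is moved stays moved. The work goes in short steps, Python scripts to look and compute and a tool call to move; the robot and the scene stay as the last step left them, time stands still between calls to the robot, and variables do not carry over. Pictures are saved under pics/ and viewed, at most 10 in all, crops included, and the job is handed in when it is done.

Besides the shell and the picture viewer there is one more tool, called after "Request:" by a JSON object that holds its "op" and its "data", one argument or row to a line. play_rows: Moves the arm, as the interface text tells. Its arguments: {"type":"object","properties":{"rows":{"type":"array","items":{"type":"object","properties":{"translation":{"type":"array","items":{"type":"number"}},"dr":{"type":"array","items":{"type":"number"}},"fingers":{"type":"number"}}}}},"required":["rows"]}

```bash
mkdir -p pics; ls; python3 - <<'E'
from cell import *
import cv2
for n in("scene","top"):
    p=camera_params(n);print(n,p)
    cv2.imwrite(f"pics/{n}0.png",grab_frame(n))
print(observe())
E
```

```text
pics
scene {'camera_matrix': array([[509.61768206,   0.        , 314.36704155],
       [  0.        , 509.61768206, 239.18641083],
       [  0.        ,   0.        ,   1.        ]]), 'world_to_cam': array([[-0.6699224 , -0.74232276, -0.0126846 ,  0.37019217],
       [ 0.41694715, -0.39030804,  0.82086218, -0.30951662],
       [-0.61429557,  0.54462516,  0.57098545, -0.55455621],
       [ 0.        ,  0.        ,  0.        ,  1.        ]])}
top {'camera_matrix': array([[526.84996744,   0.        , 319.34873631],
       [  0.        , 526.84996744, 238.49136599],
       [  0.        ,   0.        ,   1.        ]]), 'world_to_cam': array([[-0.00149351, -0.99989899,  0.01413426, -0.00336797],
       [ 0.9830217 ,  0.0011254 ,  0.1834859 , -0.58457719],
       [-0.18348328,  0.01416832,  0.98292072, -0.84884572],
       [ 0.        ,  0.        ,  0.        ,  1.        ]])}
{'time_s': 0.1, 'qpos': array([-1.46941737e+00,  3.13372525e-01,  1.49836291e+00, -2.10435152e-05,
        1.33103215e+00, -2.23410805e-01]), 'dq': array([-0.00036732, -0.00139537, -0.00228852,  0.00052245,  0.00173925,
       -0.00047404]), 'joint_torque': array([ 2.52229103e-03, -4.12898326e+01, -2.60139084e+01, -1.85377412e-04,
        3.06004775e-03,  6.51541882e-06]), 'tool_pos': array([ 0.1674856 , -0.49731411,  0.23080265]), 'eef_rot': array([ 9.86842329e-01,  1.61684485e-01,  2.56222274e-05, -5.86995459e-04]), 'ft_force': array([ 0.37517034,  0.26498318, -0.38817713]), 'ft_torque': array([-0.02163748, -0.00890507, -0.04398736]), 'finger_force': 0.0, 'grip_width': 0.0858283571777539}
```

View pics/top0.png

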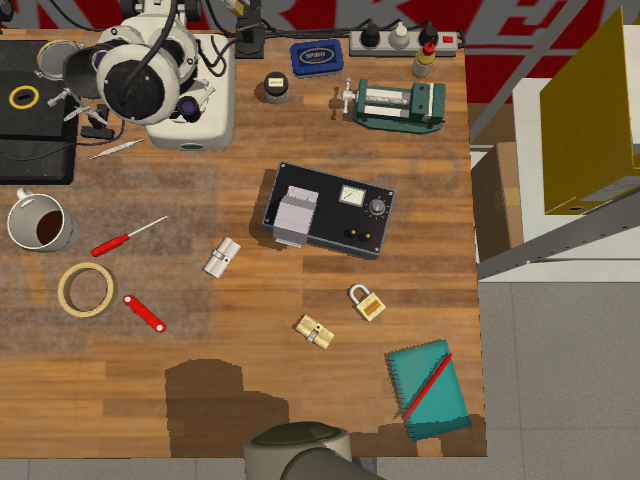

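View pics/scene0.png

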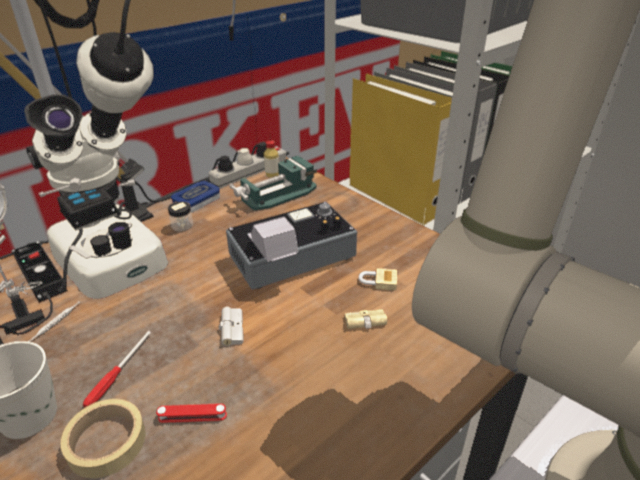

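The top view shows the supply's top with corners near (280,163), (396,187), (379,258) and (263,221). The guard is at about (295,215), with its lip at the lower end near (290,243). The cylinders are at (221,257) and (315,331), and the padlock at (367,300). I'll enlarge it.

```bash
python3 - <<'E'
import cv2
a=cv2.imread("pics/top0.png")[150:270,245:405];cv2.imwrite("pics/topc.png",cv2.resize(a,None,fx=5,fy=5,interpolation=cv2.INTER_CUBIC))
a=cv2.imread("pics/scene0.png")[190:295,215:370];cv2.imwrite("pics/scenec.png",cv2.resize(a,None,fx=5,fy=5,interpolation=cv2.INTER_CUBIC))
E
```

```text
(no output)
```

View pics/topc.png

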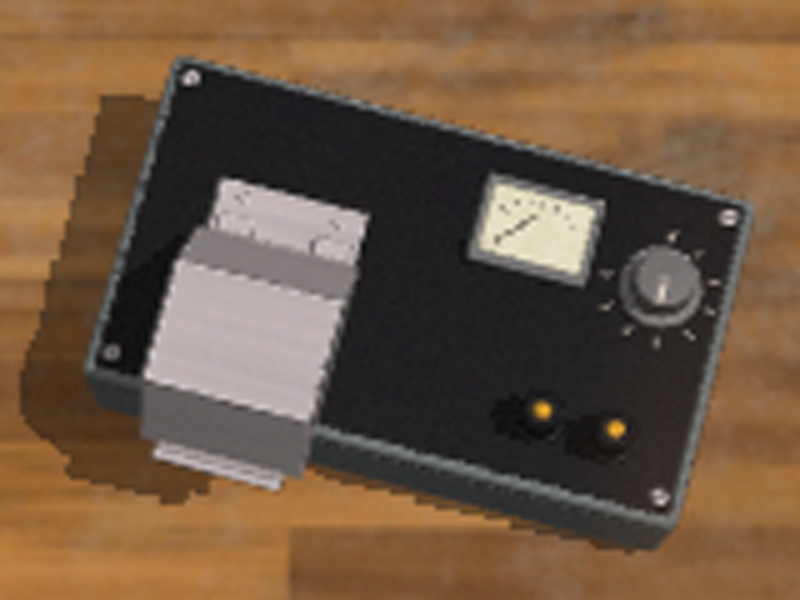

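View pics/scenec.png

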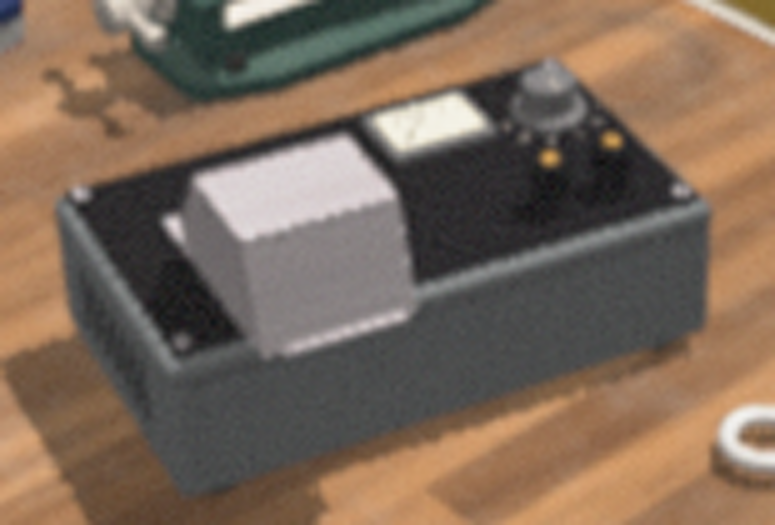

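The top crop shows the supply's top corners at BL (176,62), BR (748,207), FR (673,515) and FL (90,368), and the lip edge from (155,457) to (280,488). In the scene crop, the corners are FL (178,372), FR (709,208) and BL (60,202).

```bash
cat > h.py <<'E'
from cell import *
import numpy as np,cv2
from scipy.spatial.transform import Rotation as R
from scipy.optimize import least_squares
def proj(n,P):
    p=camera_params(n);T=p["world_to_cam"];c=np.atleast_2d(P)@T[:3,:3].T+T[:3,3]
    u=np.c_[c[:,0],-c[:,1],-c[:,2]]@p["camera_matrix"].T
    return u[:,:2]/u[:,2:]
def ray(n,uv,z):
    p=camera_params(n);T=p["world_to_cam"];K=p["camera_matrix"]
    d=np.linalg.inv(K)@[uv[0],uv[1],1];d=T[:3,:3].T@[d[0],-d[1],-d[2]];o=-T[:3,:3].T@T[:3,3]
    return o+d*(z-o[2])/d[2]
def W(s,P): # supply frame->world
    P=np.atleast_2d(P).astype(float);c,q=np.cos(s[2]),np.sin(s[2])
    return np.c_[s[0]+c*P[:,0]-q*P[:,1],s[1]+q*P[:,0]+c*P[:,1],P[:,2]]
E
python3 - <<'E'
from h import *
tp=np.array([[176,62],[748,207],[673,515],[90,368],[155,457],[280,488]])/5+[245-.4,150-.4]
tP=np.array([[60,105,66],[60,-105,66],[-60,-105,66],[-60,105,66],[-81.5,72,75],[-81.5,28,75]])/1e3
sp=np.array([[178,372],[709,208],[60,202]])/5+[215-.4,190-.4]
sP=np.array([[-60,105,66],[-60,-105,66],[60,105,66]])/1e3
f=lambda s:np.r_[(proj("top",W(s,tP))-tp).ravel(),(proj("scene",W(s,sP))-sp).ravel()]
r=least_squares(f,[.45,0,-.25]);print(r.x,r.fun.reshape(-1,2).round(1))
f2=lambda s:f(s)[:8]
r2=least_squares(f2,[.45,0,-.25]);print(r2.x)
s=r.x
print("lip",W(s,[[-.0815,.05,.073],[-.06,.05,.073]]))
for n,uv in(("cb",(221,257)),("ca",(315,331)),("pad",(367,300))):
    print(n,ray("top",uv,.012))
E
```

```text
[ 0.63706989 -0.01997119 -0.2514913 ] [[-0.9 -2.2]
 [ 2.4 -1.8]
 [ 1.6  3.2]
 [-2.2  2.1]
 [-0.1  0.2]
 [ 0.4  0.5]
 [-1.5  0. ]
 [ 1.6 -1.4]
 [-2.4 -1.5]]
[ 0.6377924  -0.0196195  -0.25308617]
lip [[0.57057612 0.04873709 0.073     ]
 [0.59139978 0.04338685 0.073     ]]
cb [0.55874681 0.17092508 0.012     ]
ca [0.4288686  0.00371979 0.012     ]
pad [ 0.48246148 -0.08775436  0.012     ]
```

Request:
{"op": "play_rows", "data": {
  "rows": [
    {"translation": [0.0231, -0.0227, 0.0015], "dr": [0, 0, 0], "fingers": 0},
    {"translation": [0.0231, -0.0227, 0.0015], "dr": [0, 0, 0], "fingers": 0},
    {"translation": [0.0231, -0.0227, 0.0015], "dr": [0, 0, 0], "fingers": 0},
    {"translation": [0.0231, -0.0227, 0.0015], "dr": [0, 0, 0], "fingers": 0},
    {"translation": [0.0231, -0.0227, 0.0015], "dr": [0, 0, 0], "fingers": 0},
    {"translation": [0.0231, -0.0227, 0.0015], "dr": [0, 0, 0], "fingers": 0},
    {"translation": [0.0231, -0.0227, 0.0015], "dr": [0, 0, 0], "fingers": 0},
    {"translation": [0.0231, -0.0227, 0.0015], "dr": [0, 0, 0], "fingers": 0},
    {"translation": [0.0231, -0.0227, 0.0015], "dr": [0, 0, 0], "fingers": 0},
    {"translation": [0.0231, -0.0227, 0.0015], "dr": [0, 0, 0], "fingers": 0},
    {"translation": [0.0231, -0.0227, 0.0015], "dr": [0, 0, 0], "fingers": 0},
    {"translation": [0.0231, -0.0227, 0.0015], "dr": [0, 0, 0], "fingers": 0},
    {"translation": [0.0231, -0.0227, 0.0015], "dr": [0, 0, 0], "fingers": 0},
    {"translation": [0.0231, -0.0227, 0.0015], "dr": [0, 0, 0], "fingers": 0},
    {"translation": [0.0231, -0.0227, 0.0015], "dr": [0, 0, 0], "fingers": 0},
    {"translation": [0.0231, -0.0227, 0.0015], "dr": [0, 0, 0], "fingers": 0},
    {"translation": [0.0231, -0.0227, 0.0015], "dr": [0, 0, 0], "fingers": 0},
    {"translation": [0.0231, -0.0227, 0.0015], "dr": [0, 0, 0], "fingers": 0},
    {"translation": [0.0231, -0.0227, 0.0015], "dr": [0, 0, 0], "fingers": 0},
    {"translation": [0.0231, -0.0227, 0.0015], "dr": [0, 0, 0], "fingers": 0}
  ]
}}

```text
time_s: 1.77
tool_pos: [0.4608, 0.0819, 0.201]
eef_rot: [0.987, 0.162, -0.0, -0.0]
ft_force: [-0.6, -0.2, 0.9]
grip_width: 0.0003
finger_force: 0.0
```

Request:
{"op": "play_rows", "data": {
  "rows": [
    {"translation": [0, 0, 0], "dr": [0, 0, 5.5], "fingers": 0},
    {"translation": [0, 0, 0], "dr": [0, 0, 5.5], "fingers": 0},
    {"translation": [0, 0, 0], "dr": [0, 0, 5.5], "fingers": 0},
    {"translation": [0, 0, 0], "dr": [0, 0, 5.5], "fingers": 0},
    {"translation": [0, 0, 0], "dr": [0, 0, 5.5], "fingers": 0},
    {"translation": [0, 0, 0], "dr": [0, 0, 5.5], "fingers": 0},
    {"translation": [0, 0, 0], "dr": [0, 5, 0], "fingers": 0},
    {"translation": [0, 0, 0], "dr": [0, 5, 0], "fingers": 0},
    {"translation": [0, 0, 0], "dr": [0, 5, 0], "fingers": 0},
    {"translation": [0, 0, 0], "dr": [0, 5, 0], "fingers": 0},
    {"translation": [0, 0, 0], "dr": [0, 5, 0], "fingers": 0},
    {"translation": [0, 0, 0], "dr": [0, 5, 0], "fingers": 0},
    {"translation": [0, 0, 0], "dr": [0, 5, 0], "fingers": 0},
    {"translation": [0, 0, 0], "dr": [0, 5, 0], "fingers": 0},
    {"translation": [0, 0, 0], "dr": [0, 5, 0], "fingers": 0},
    {"translation": [0, 0, 0], "dr": [0, 0, 0], "fingers": 0}
  ]
}}

```text
time_s: 3.1
tool_pos: [0.4591, 0.0784, 0.2001]
eef_rot: [0.923, -0.118, 0.364, 0.05]
ft_force: [0.3, 0.1, -0.2]
grip_width: 0.0001
finger_force: 0.0
```

```bash
cat >> h.py <<'E'
S=np.array([.6371,-.0200,-.2515])
def status():
    o=observe();Rt=R.from_quat(o["eef_rot"]).as_matrix();c,q=np.cos(S[2]),np.sin(S[2])
    d=o["tool_pos"]-[S[0],S[1],0];M=np.array([[c,q,0],[-q,c,0],[0,0,1]])
    print("t",o["time_s"],"TCP in supply mm",(M@d*1e3).round(1),"F supply",(M@o["ft_force"]).round(2),"q",o["qpos"].round(2))
    print("tool axes in supply (cols)\n",(M@Rt).round(3));return o,M@Rt,M@d
E
python3 - <<'E'
from h import *
status()
T=np.linalg.inv(camera_params("wrist")["world_to_cam"]);o=observe()
print("wristcam in tool",R.from_quat(o["eef_rot"]).as_matrix().T@(T[:3,3]-o["tool_pos"]))
cv2.imwrite("pics/s1.png",grab_frame("wrist"))
cv2.imwrite("pics/s1b.png",grab_frame("scene"))
E
```

```text
t 3.1 TCP in supply mm [-196.8   51.   200.1] F supply [ 0.26  0.19 -0.19] q [ 0.03 -0.03  2.19 -0.67  0.32  2.42]
tool axes in supply (cols)
 [[ 0.731 -0.005  0.683]
 [ 0.    -1.    -0.008]
 [ 0.683  0.006 -0.731]]
wristcam in tool [ 0.07252581  0.00099374 -0.14210037]
```

View pics/s1.png

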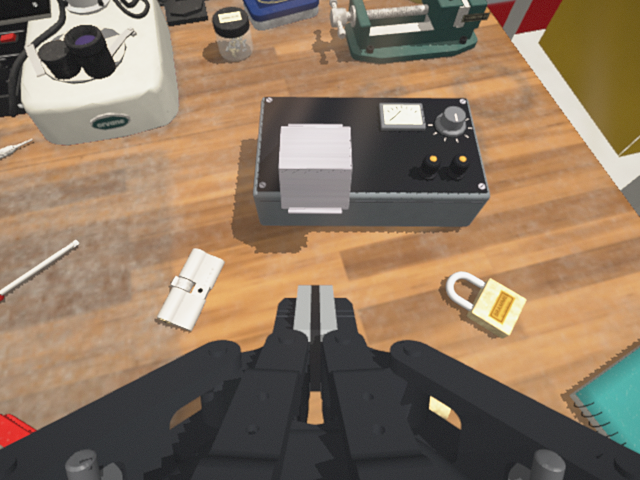

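The wrist view shows the supply square-on. The lip edge runs from (288,211) to (343,212) and the fingertip is near (316,290). The front corners are about (255,193) and (488,190).

```bash
python3 - <<'E'
from h import *
for n,P in(("lipL",[-.0815,.072,.073]),("lipR",[-.0815,.028,.073]),("FL",[-.06,.105,.066]),("FR",[-.06,-.105,.066]),("BL",[.06,.105,.066]),("BR",[.06,-.105,.066]),):
    print(n,proj("wrist",W(S,P)).round(1))
a=ray("wrist",(288,211.5),.074);b=ray("wrist",(343,212),.074);print(a,b,W(S,[[-.0815,.072,.073],[-.0815,.028,.073]]))
a=cv2.imread("pics/s1.png")[80:240,240:500];cv2.imwrite("pics/s1c.png",cv2.resize(a,None,fx=3,fy=3,interpolation=cv2.INTER_CUBIC))
E
```

```text
lipL [[287.7 218.1]]
lipR [[341.1 218. ]]
FL [[250.6 200.4]]
FR [[493.2 200.1]]
BL [[259.   98.2]]
BR [[468.3  98.2]]
[0.58157558 0.0684236  0.074     ] [0.56971431 0.02448001 0.074     ] [[0.57608168 0.07001675 0.073     ]
 [0.56513197 0.02740098 0.073     ]]
```

View pics/s1c.png

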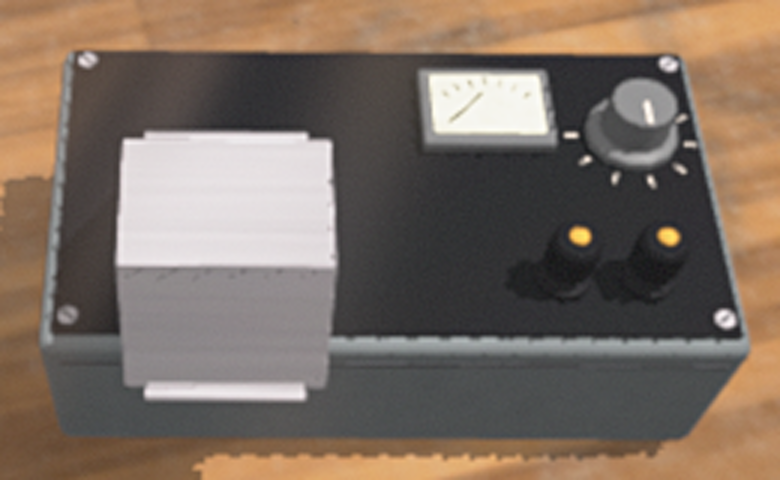

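Request:
{"op": "play_rows", "data": {
  "rows": [
    {"translation": [-0.0081, 0.0001, 0.0173], "dr": [0, 0, 0], "fingers": 0},
    {"translation": [-0.0081, 0.0001, 0.0173], "dr": [0, 0, 0], "fingers": 0},
    {"translation": [-0.0081, 0.0001, 0.0173], "dr": [0, 0, 0], "fingers": 0},
    {"translation": [-0.0081, 0.0001, 0.0173], "dr": [0, 0, 0], "fingers": 0},
    {"translation": [-0.0081, 0.0001, 0.0173], "dr": [0, 0, 0], "fingers": 0},
    {"translation": [-0.0081, 0.0001, 0.0173], "dr": [0, 0, 0], "fingers": 0},
    {"translation": [-0.0081, 0.0001, 0.0173], "dr": [0, 0, 0], "fingers": 0},
    {"translation": [-0.0081, 0.0001, 0.0173], "dr": [0, 0, 0], "fingers": 0},
    {"translation": [0, 0, 0], "dr": [0, 0, 0], "fingers": 0},
    {"translation": [0, 0, 0], "dr": [0, 0, 0], "fingers": 0}
  ]
}}

```text
time_s: 4.03
tool_pos: [0.5123, 0.0551, 0.1026]
eef_rot: [0.935, -0.114, 0.333, 0.039]
ft_force: [-0.3, -0.0, 0.3]
grip_width: -0.0
finger_force: 0.0
```

```bash
python3 - <<'E'
from h import *
status()
E
```

```text
t 4.0333 TCP in supply mm [-139.5   41.7  102.6] F supply [-0.24 -0.09  0.25] q [-0.07  0.27  2.15 -1.17  0.12  2.88]
tool axes in supply (cols)
 [[ 0.776  0.009  0.631]
 [ 0.005 -1.     0.008]
 [ 0.631 -0.003 -0.776]]
```

The wrist is running into its limits here: j5 is near 0, with j4 and j6 near their ends. I'll back out, fit a kinematic model and pick a proper wrist branch.

Request:
{"op": "play_rows", "data": {
  "rows": [
    {"translation": [0.005, 0, -0.017], "dr": [0, 0, 0], "fingers": 0},
    {"translation": [0.005, 0, -0.017], "dr": [0, 0, 0], "fingers": 0},
    {"translation": [0.005, 0, -0.017], "dr": [0, 0, 0], "fingers": 0},
    {"translation": [0.005, 0, -0.017], "dr": [0, 0, 0], "fingers": 0},
    {"translation": [0.005, 0, -0.017], "dr": [0, 0, 0], "fingers": 0},
    {"translation": [0, 0, 0], "dr": [0, 0, 0], "fingers": 0}
  ]
}}

```text
time_s: 4.53
tool_pos: [0.4829, 0.0627, 0.1784]
eef_rot: [0.934, -0.114, 0.336, 0.039]
ft_force: [0.9, 0.1, 0.8]
grip_width: -0.0002
finger_force: 0.0
```

```bash
python3 - <<'E'
from h import *
o,_,_=status();import json
json.dump([o["qpos"].tolist(),o["tool_pos"].tolist(),o["eef_rot"].tolist()],open("p1.json","w"))
E
```

```text
t 4.5333 TCP in supply mm [-169.9   41.7  178.4] F supply [0.83 0.28 0.84] q [-0.05  0.05  2.15 -0.44  0.29  2.14]
tool axes in supply (cols)
 [[ 0.771  0.01   0.636]
 [ 0.005 -1.     0.008]
 [ 0.636 -0.003 -0.771]]
```

Request:
{"op": "play_rows", "data": {
  "rows": [
    {"translation": [0, 0, 0], "dr": [0, -5, 0], "fingers": 0},
    {"translation": [0, 0, 0], "dr": [0, -5, 0], "fingers": 0},
    {"translation": [0, 0, 0], "dr": [0, -5, 0], "fingers": 0},
    {"translation": [0, 0, 0], "dr": [0, -5, 0], "fingers": 0},
    {"translation": [0, 0, 0], "dr": [0, 0, 0], "fingers": 0}
  ]
}}

```text
time_s: 4.95
tool_pos: [0.4845, 0.0616, 0.1757]
eef_rot: [0.979, -0.12, 0.166, 0.019]
ft_force: [1.0, -0.3, 0.9]
grip_width: -0.0001
finger_force: 0.0
```

```bash
cat > kin.py <<'E'
import numpy as np
from scipy.spatial.transform import Rotation as R
from scipy.optimize import least_squares
def rot(q,off):
    return (R.from_euler("z",q[0])*R.from_euler("y",q[1]+q[2])*R.from_euler("z",q[3])*R.from_euler("y",q[4])*R.from_euler("z",q[5]+off)).as_matrix()
def pos(q,k,off):
    a1,h,L2,a3,L4,d6=k;u=lambda t:np.array([np.sin(t),0,np.cos(t)])
    t=q[1]+q[2];p=np.array([a1,0,h])+L2*u(q[1])+a3*u(t-np.pi/2)+L4*u(t)
    return R.from_euler("z",q[0]).apply(p)+d6*rot(q,off)[:,2]
E
python3 - <<'E'
from h import *
from kin import *
import json
o,_,_=status();d=json.load(open("p1.json"))
D=[([-1.46941737,.313372525,1.49836291,-2.1e-5,1.33103215,-.223410805],[.1674856,-.49731411,.23080265],[.986842329,.161684485,2.56e-5,-5.87e-4]),d,(o["qpos"].tolist(),o["tool_pos"].tolist(),o["eef_rot"].tolist())]
json.dump(D,open("D.json","w"))
for q,p,e in D: print("off",(R.from_matrix(rot(q,0)).inv()*R.from_quat(e)).as_rotvec().round(3))
f=lambda k:np.concatenate([pos(q,k,0)-p for q,p,e in D]+[.02*(k-[0,.2,.4,0,.4,.25])])
r=least_squares(f,[0,.2,.4,0,.4,.25]);print(r.x,r.fun[:9].round(4))
E
```

```text
t 4.95 TCP in supply mm [-168.1   41.   175.7] F supply [ 1.08 -0.05  0.88] q [-0.09  0.14  1.92 -0.07  0.76  1.77]
tool axes in supply (cols)
 [[ 0.944  0.008  0.329]
 [ 0.007 -1.     0.004]
 [ 0.329 -0.002 -0.944]]
off [ 0.    -0.     1.571]
off [ 0.    -0.     1.571]
off [ 0.    -0.     1.571]
[ 1.00122465  0.42316363 -0.81541372  0.01911092 -0.26064126 -0.48838012] [-0.1167 -0.002  -0.0142 -0.0228 -0.0254 -0.0249  0.0239 -0.0821  0.039 ]
```

```bash
python3 - <<'E'
s=open("kin.py").read().replace("a1,h,L2,a3,L4,d6=k;","a1,h,L2,a3,L4,d6,b=k;").replace("np.array([a1,0,h])","np.array([a1,b,h])")
open("kin.py","w").write(s)
E
python3 - <<'E'
from kin import *
import json
D=json.load(open("D.json"))
x0=np.array([0,.2,.4,0,.4,.25,.116])
for w in(.02,.002):
  f=lambda k:np.concatenate([pos(q,k,np.pi/2)-p for q,p,e in D]+[w*(k-x0)])
  r=least_squares(f,x0);print(r.x.round(4),(r.fun[:9]*1e3).round(2))
E
```

```text
[ 0.0028  0.2053  0.4338 -0.0401  0.3964  0.2536  0.1162] [-0.1   0.06 -0.   -0.01  0.11 -0.06  0.08 -0.02  0.06]
[ 1.000e-04  2.017e-01  4.386e-01 -3.920e-02  3.975e-01  2.553e-01
  1.163e-01] [-0.  0.  0. -0.  0.  0.  0. -0. -0.]
```

```bash
cat >> kin.py <<'E'
K=[1e-4,.2017,.4386,-.0392,.3975,.2553,.1163];OFF=np.pi/2
LO=np.array([-2.94,-.97,.19,-1.23,.02,-2.88]);HI=np.array([2.94,2.17,2.56,4.37,3.11,2.88])
S=np.array([.638,-.0205,-.2515])
def Rtool(pitch,yaw): # yaw relative to supply (left +), deg; pitch below horizontal
    # tool down, x ahead, y right, then tilt about y
    return R.from_euler("z",S[2]+np.radians(yaw))*R.from_matrix([[1,0,0],[0,-1,0],[0,0,-1]])*R.from_euler("y",90-pitch,degrees=True)
def wp(p): # supply mm -> world
    return R.from_euler("z",S[2]).apply(np.array(p)/1e3)+[S[0],S[1],0]
def ik(p,Rt,q0):
    f=lambda q:np.r_[pos(q,K,OFF)-p,.3*(R.from_matrix(rot(q,OFF)).inv()*Rt).as_rotvec()]
    r=least_squares(f,np.clip(q0,LO+.001,HI-.001),bounds=(LO,HI));return r.x,np.abs(r.fun).max()
E
python3 - <<'E'
from kin import *
for pitch in(25,35,45,55,65):
  for yaw in(0,15):
    for br,q0 in(("dn",[-.1,.3,1.9,-.2,.5,1.8]),("up",[-.1,.3,2,3.3,.5,-1.5])):
      out=[]
      for p in([-150,50,55],[-82,50,55],[-52,50,87]):
        q,e=ik(wp(p),Rtool(pitch,yaw),q0);out.append((q.round(2).tolist() if e<1e-3 else f"X{e:.3f}"))
      print(pitch,yaw,br,*out)
E
```

```text
25 0 dn X0.120 X0.114 X0.099
25 0 up [0.02, 0.61, 2.35, 3.45, 0.96, -1.63] [-0.03, 0.64, 2.2, 3.41, 0.84, -1.66] [-0.05, 0.57, 2.13, 3.43, 0.71, -1.7]
25 15 dn X0.119 [-0.21, 0.63, 2.25, 2.88, 0.88, -1.5] [-0.22, 0.55, 2.18, 2.84, 0.74, -1.44]
25 15 up [-0.2, 0.61, 2.42, 2.92, 1.02, -1.54] [-0.21, 0.63, 2.25, 2.88, 0.88, -1.5] [-0.22, 0.55, 2.18, 2.84, 0.74, -1.44]
35 0 dn X0.082 X0.074 X0.058
35 0 up [0.0, 0.49, 2.31, 3.5, 0.63, -1.71] [-0.04, 0.54, 2.15, 3.48, 0.53, -1.75] [-0.06, 0.49, 2.07, 3.55, 0.41, -1.84]
35 15 dn [-0.18, 0.47, 2.37, 2.88, 0.67, -1.48] [-0.2, 0.53, 2.2, 2.82, 0.56, -1.41] [-0.2, 0.47, 2.12, 2.72, 0.43, -1.3]
35 15 up [-0.18, 0.47, 2.37, 2.88, 0.67, -1.48] [-0.2, 0.53, 2.2, 2.82, 0.56, -1.41] [-0.2, 0.47, 2.12, 2.72, 0.43, -1.3]
45 0 dn X0.043 X0.034 X0.017
45 0 up [-0.02, 0.41, 2.24, 3.68, 0.32, -1.92] [-0.06, 0.49, 2.08, 3.75, 0.24, -2.03] [-0.07, 0.45, 1.99, 4.18, 0.15, -2.47]
45 15 dn [-0.17, 0.39, 2.29, 2.75, 0.33, -1.33] [-0.18, 0.47, 2.11, 2.58, 0.25, -1.16] [-0.19, 0.43, 2.02, 2.14, 0.17, -0.72]
45 15 up [-0.17, 0.39, 2.29, 2.75, 0.33, -1.33] [-0.18, 0.47, 2.11, 2.58, 0.25, -1.16] [-0.19, 0.43, 2.02, 2.14, 0.17, -0.72]
55 0 dn X0.005 [-0.07, 0.46, 1.98, -0.82, 0.14, 2.54] [-0.09, 0.44, 1.89, -0.43, 0.23, 2.13]
55 0 up X0.007 X0.015 X0.030
55 15 dn [-0.15, 0.35, 2.18, 1.57, 0.09, -0.13] [-0.17, 0.45, 2.01, 0.9, 0.13, 0.53] [-0.17, 0.43, 1.91, 0.49, 0.22, 0.94]
55 15 up [-0.15, 0.35, 2.18, 1.57, 0.09, -0.13] [-0.17, 0.45, 2.01, 0.9, 0.13, 0.53] [-0.17, 0.43, 1.91, 0.49, 0.22, 0.94]
65 0 dn [-0.06, 0.37, 2.04, -0.27, 0.31, 2.0] [-0.09, 0.47, 1.87, -0.19, 0.37, 1.89] [-0.1, 0.47, 1.77, -0.14, 0.48, 1.83]
65 0 up X0.039 X0.052 X0.069
65 15 dn [-0.13, 0.36, 2.07, 0.21, 0.29, 1.24] [-0.15, 0.46, 1.89, 0.19, 0.36, 1.25] [-0.16, 0.45, 1.79, 0.15, 0.48, 1.28]
65 15 up [-0.13, 0.36, 2.07, 0.21, 0.29, 1.24] [-0.15, 0.46, 1.89, 0.19, 0.36, 1.25] [-0.16, 0.45, 1.79, 0.15, 0.48, 1.28]
```

```bash
cat > sim.py <<'E'
from kin import *
def sim(p,Rt,q,rows,every=4):
    mx=np.zeros(6)
    for i,(t,d) in enumerate(rows):
        p=p+Rt.apply(t);Rt=Rt*R.from_rotvec(d,degrees=True);qn,e=ik(p,Rt,q);mx=np.maximum(mx,abs(qn-q)*12);q=qn
        if i%every==every-1 or e>1e-3: print(i+1,q.round(2),f"e{e:.4f}")
    print("max speed/0.7lim",(mx/.7/np.array([2.39,2.39,3.01,3.14,3.14,3.14])).round(2));return p,Rt,q
E
python3 - <<'E'
from sim import *
import json
q,p,e=json.load(open("D.json"))[2]
Z=[0,0,0]
rows=[(Z,[.99,0,-2.83])]*10+[(Z,[0,1.8,0])]*20+[(Z,[-2.05,0,1.43])]*12
p,Rt,q=sim(np.array(p),R.from_quat(e),np.array(q),rows)
M=R.from_euler("z",-S[2]);print((M*Rt).as_matrix().round(3))
E
```

```text
4 [-0.13  0.13  1.93  0.05  0.75  1.44] e0.0000
8 [-0.18  0.12  1.93  0.17  0.78  1.12] e0.0000
12 [-0.22  0.1   1.98  0.28  0.73  0.9 ] e0.0000
16 [-0.26  0.06  2.07  0.47  0.61  0.7 ] e0.0000
20 [-0.3   0.03  2.15  0.75  0.51  0.41] e0.0000
24 [-0.34  0.02  2.24  1.13  0.47  0.01] e0.0000
28 [-0.39  0.03  2.32  1.54  0.51 -0.42] e0.0000
32 [-0.35  0.03  2.37  1.87  0.46 -0.66] e0.0000
36 [-0.22  0.03  2.36  2.37  0.28 -0.95] e0.0000
40 [-0.08  0.06  2.33  3.41  0.22 -1.79] e0.0000
max speed/0.7lim [0.25 0.09 0.13 1.6  0.26 1.32]
[[ 0.571  0.008  0.821]
 [ 0.001 -1.     0.008]
 [ 0.821 -0.004 -0.571]]
```

Request:
{"op": "play_rows", "data": {
  "rows": [
    {"translation": [0, 0, 0], "dr": [0.99, 0, -2.83], "fingers": 0},
    {"translation": [0, 0, 0], "dr": [0.99, 0, -2.83], "fingers": 0},
    {"translation": [0, 0, 0], "dr": [0.99, 0, -2.83], "fingers": 0},
    {"translation": [0, 0, 0], "dr": [0.99, 0, -2.83], "fingers": 0},
    {"translation": [0, 0, 0], "dr": [0.99, 0, -2.83], "fingers": 0},
    {"translation": [0, 0, 0], "dr": [0.99, 0, -2.83], "fingers": 0},
    {"translation": [0, 0, 0], "dr": [0.99, 0, -2.83], "fingers": 0},
    {"translation": [0, 0, 0], "dr": [0.99, 0, -2.83], "fingers": 0},
    {"translation": [0, 0, 0], "dr": [0.99, 0, -2.83], "fingers": 0},
    {"translation": [0, 0, 0], "dr": [0.99, 0, -2.83], "fingers": 0}
  ]
}}

```text
time_s: 5.78
tool_pos: [0.4821, 0.062, 0.1741]
eef_rot: [0.976, 0.139, 0.166, -0.024]
ft_force: [0.1, 0.2, -0.0]
grip_width: -0.0
finger_force: 0.0
```

Request:
{"op": "play_rows", "data": {
  "rows": [
    {"translation": [0, 0, 0], "dr": [0, 1.8, 0], "fingers": 0},
    {"translation": [0, 0, 0], "dr": [0, 1.8, 0], "fingers": 0},
    {"translation": [0, 0, 0], "dr": [0, 1.8, 0], "fingers": 0},
    {"translation": [0, 0, 0], "dr": [0, 1.8, 0], "fingers": 0},
    {"translation": [0, 0, 0], "dr": [0, 1.8, 0], "fingers": 0},
    {"translation": [0, 0, 0], "dr": [0, 1.8, 0], "fingers": 0},
    {"translation": [0, 0, 0], "dr": [0, 1.8, 0], "fingers": 0},
    {"translation": [0, 0, 0], "dr": [0, 1.8, 0], "fingers": 0},
    {"translation": [0, 0, 0], "dr": [0, 1.8, 0], "fingers": 0},
    {"translation": [0, 0, 0], "dr": [0, 1.8, 0], "fingers": 0},
    {"translation": [0, 0, 0], "dr": [0, 1.8, 0], "fingers": 0},
    {"translation": [0, 0, 0], "dr": [0, 1.8, 0], "fingers": 0},
    {"translation": [0, 0, 0], "dr": [0, 1.8, 0], "fingers": 0},
    {"translation": [0, 0, 0], "dr": [0, 1.8, 0], "fingers": 0},
    {"translation": [0, 0, 0], "dr": [0, 1.8, 0], "fingers": 0},
    {"translation": [0, 0, 0], "dr": [0, 1.8, 0], "fingers": 0},
    {"translation": [0, 0, 0], "dr": [0, 1.8, 0], "fingers": 0},
    {"translation": [0, 0, 0], "dr": [0, 1.8, 0], "fingers": 0},
    {"translation": [0, 0, 0], "dr": [0, 1.8, 0], "fingers": 0},
    {"translation": [0, 0, 0], "dr": [0, 1.8, 0], "fingers": 0}
  ]
}}

```text
time_s: 7.45
tool_pos: [0.4812, 0.0619, 0.1734]
eef_rot: [0.878, 0.123, 0.458, -0.065]
ft_force: [0.2, 1.1, 0.7]
grip_width: -0.0
finger_force: 0.0
```

Request:
{"op": "play_rows", "data": {
  "rows": [
    {"translation": [0, 0, 0], "dr": [-1.23, 0, 0.86], "fingers": 0},
    {"translation": [0, 0, 0], "dr": [-1.23, 0, 0.86], "fingers": 0},
    {"translation": [0, 0, 0], "dr": [-1.23, 0, 0.86], "fingers": 0},
    {"translation": [0, 0, 0], "dr": [-1.23, 0, 0.86], "fingers": 0},
    {"translation": [0, 0, 0], "dr": [-1.23, 0, 0.86], "fingers": 0},
    {"translation": [0, 0, 0], "dr": [-1.23, 0, 0.86], "fingers": 0},
    {"translation": [0, 0, 0], "dr": [-1.23, 0, 0.86], "fingers": 0},
    {"translation": [0, 0, 0], "dr": [-1.23, 0, 0.86], "fingers": 0},
    {"translation": [0, 0, 0], "dr": [-1.23, 0, 0.86], "fingers": 0},
    {"translation": [0, 0, 0], "dr": [-1.23, 0, 0.86], "fingers": 0},
    {"translation": [0, 0, 0], "dr": [-1.23, 0, 0.86], "fingers": 0},
    {"translation": [0, 0, 0], "dr": [-1.23, 0, 0.86], "fingers": 0},
    {"translation": [0, 0, 0], "dr": [-1.23, 0, 0.86], "fingers": 0},
    {"translation": [0, 0, 0], "dr": [-1.23, 0, 0.86], "fingers": 0},
    {"translation": [0, 0, 0], "dr": [-1.23, 0, 0.86], "fingers": 0},
    {"translation": [0, 0, 0], "dr": [-1.23, 0, 0.86], "fingers": 0},
    {"translation": [0, 0, 0], "dr": [-1.23, 0, 0.86], "fingers": 0},
    {"translation": [0, 0, 0], "dr": [-1.23, 0, 0.86], "fingers": 0},
    {"translation": [0, 0, 0], "dr": [-1.23, 0, 0.86], "fingers": 0},
    {"translation": [0, 0, 0], "dr": [-1.23, 0, 0.86], "fingers": 0}
  ]
}}

```text
time_s: 9.12
tool_pos: [0.4809, 0.0631, 0.1731]
eef_rot: [0.881, -0.108, 0.458, 0.054]
ft_force: [0.4, -0.3, -0.1]
grip_width: 0.0001
finger_force: 0.0
```

```bash
sed -i 's/^S=np.*/S=np.array([.638,-.0205,-.2515])/' h.py; python3 - <<'E'
from h import *
o,A,d=status()
t=np.array([-.150,.05,.055])-d
print("to pre, tool mm",(A.T@t*1e3).round(1))
import sim
p,Rt,q=sim.sim(o["tool_pos"],R.from_quat(o["eef_rot"]),o["qpos"],[(A.T@t/8,[0,0,0])]*8)
E
```

```text
t 9.1167 TCP in supply mm [-173.    41.9  173.1] F supply [ 0.43 -0.25 -0.12] q [-0.01  0.08  2.32  3.89  0.27 -2.17]
tool axes in supply (cols)
 [[ 0.576  0.009  0.818]
 [ 0.001 -1.     0.01 ]
 [ 0.818 -0.005 -0.575]]
to pre, tool mm [-83.4  -7.4  86.8]
4 [-0.01  0.28  2.33  3.58  0.45 -1.83] e0.0000
8 [-0.01  0.49  2.31  3.47  0.63 -1.7 ] e0.0000
max speed/0.7lim [0.01 0.37 0.04 0.61 0.25 0.64]
```

Request:
{"op": "play_rows", "data": {
  "rows": [
    {"translation": [-0.0104, -0.0009, 0.0108], "dr": [0, 0, 0], "fingers": 0},
    {"translation": [-0.0104, -0.0009, 0.0108], "dr": [0, 0, 0], "fingers": 0},
    {"translation": [-0.0104, -0.0009, 0.0108], "dr": [0, 0, 0], "fingers": 0},
    {"translation": [-0.0104, -0.0009, 0.0108], "dr": [0, 0, 0], "fingers": 0},
    {"translation": [-0.0104, -0.0009, 0.0108], "dr": [0, 0, 0], "fingers": 0},
    {"translation": [-0.0104, -0.0009, 0.0108], "dr": [0, 0, 0], "fingers": 0},
    {"translation": [-0.0104, -0.0009, 0.0108], "dr": [0, 0, 0], "fingers": 0},
    {"translation": [-0.0104, -0.0009, 0.0108], "dr": [0, 0, 0], "fingers": 0},
    {"translation": [0, 0, 0], "dr": [0, 0, 0], "fingers": 0},
    {"translation": [0, 0, 0], "dr": [0, 0, 0], "fingers": 0}
  ]
}}

```text
time_s: 9.95
tool_pos: [0.5058, 0.0642, 0.0559]
eef_rot: [0.881, -0.108, 0.458, 0.054]
ft_force: [0.5, -0.3, -0.2]
grip_width: -0.0001
finger_force: 0.0
```

```bash
python3 - <<'E'
from h import *
o,A,d=status()
w=grab_frame("wrist");s=grab_frame("scene")
cv2.imwrite("pics/s2.png",np.vstack([cv2.resize(w[0:420,100:540],(500,477))[:300],cv2.resize(s[180:330,150:400],(500,300))]))
for n,P in(("lipL",[-.0815,.072,.073]),("lipR",[-.0815,.028,.073])): print(n,proj("wrist",W(S,P)).round(1))
E
```

```text
t 9.95 TCP in supply mm [-149.1   49.2   55.9] F supply [ 0.55 -0.12 -0.16] q [-0.01  0.48  2.31  3.47  0.63 -1.7 ]
tool axes in supply (cols)
 [[ 0.575  0.009  0.818]
 [ 0.002 -1.     0.009]
 [ 0.818 -0.003 -0.575]]
lipL [[266.6 168. ]]
lipR [[359.1 168.2]]
```

View pics/s2.png

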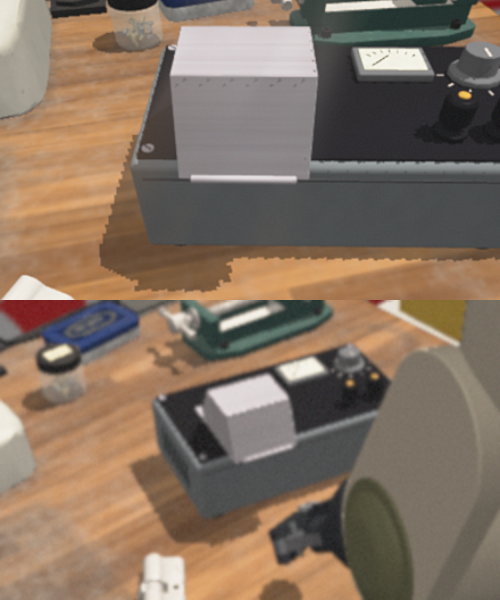

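The view shows a clear path: the lip is centred at wrist pixel (314,161), about 3 mm beyond my estimate, and the finger is level and clear of the cylinders.

Request:
{"op": "play_rows", "data": {
  "rows": [
    {"translation": [0.0069, 0, 0.0098], "dr": [0, 0, 0], "fingers": 0},
    {"translation": [0.0069, 0, 0.0098], "dr": [0, 0, 0], "fingers": 0},
    {"translation": [0.0069, 0, 0.0098], "dr": [0, 0, 0], "fingers": 0},
    {"translation": [0.0069, 0, 0.0098], "dr": [0, 0, 0], "fingers": 0},
    {"translation": [0.0069, 0, 0.0098], "dr": [0, 0, 0], "fingers": 0},
    {"translation": [0.0069, 0, 0.0098], "dr": [0, 0, 0], "fingers": 0},
    {"translation": [0, 0, 0], "dr": [0, 0, 0], "fingers": 0},
    {"translation": [0, 0, 0], "dr": [0, 0, 0], "fingers": 0}
  ]
}}

```text
time_s: 10.72
tool_pos: [0.5767, 0.0465, 0.0582]
eef_rot: [0.88, -0.109, 0.46, 0.055]
ft_force: [0.5, -0.1, -0.3]
grip_width: 0.0001
finger_force: 0.3
```

```bash
python3 - <<'E'
from h import *
o,A,d=status()
w=grab_frame("wrist");s=grab_frame("scene")
cv2.imwrite("pics/s3.png",np.vstack([cv2.resize(w[0:300,100:540],(500,341)),cv2.resize(s[190:310,190:390],(500,255+0))]))
E
```

```text
t 10.7167 TCP in supply mm [-76.   49.6  58.2] F supply [ 0.51 -0.01 -0.34] q [-0.05  0.54  2.14  3.46  0.52 -1.73]
tool axes in supply (cols)
 [[ 0.571  0.008  0.821]
 [ 0.001 -1.     0.009]
 [ 0.821 -0.004 -0.571]]
```

View pics/s3.png

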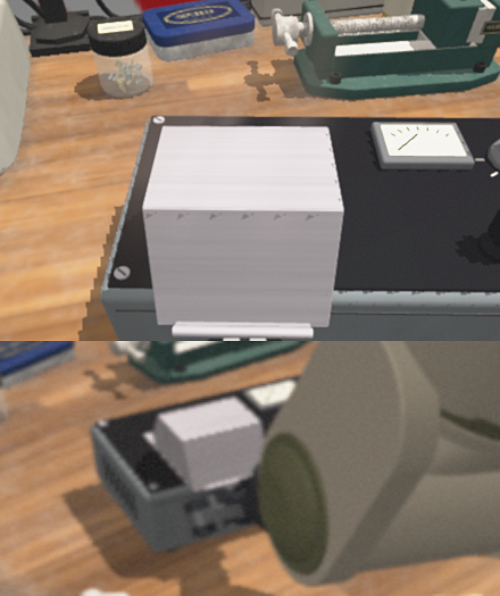

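The fingertips are centred below the lip and partly hidden by it (lip at crop row 330, finger at columns 222–266), with no contact force. Now I'll lift.

Request:
{"op": "play_rows", "data": {
  "rows": [
    {"translation": [0.0048, 0, -0.0024], "dr": [0, 0, 0], "fingers": 0},
    {"translation": [0.0048, 0, -0.0024], "dr": [0, 0, 0], "fingers": 0},
    {"translation": [0.0048, 0, -0.0024], "dr": [0, 0, 0], "fingers": 0},
    {"translation": [0.0048, 0, -0.0024], "dr": [0, 0, 0], "fingers": 0},
    {"translation": [0.0048, 0, -0.0024], "dr": [0, 0, 0], "fingers": 0},
    {"translation": [0.0048, 0, -0.0024], "dr": [0, 0, 0], "fingers": 0},
    {"translation": [0, 0, 0], "dr": [0, 0, 0], "fingers": 0},
    {"translation": [0, 0, 0], "dr": [0, 0, 0], "fingers": 0},
    {"translation": [0, 0, 0], "dr": [0, 0, 0], "fingers": 0}
  ]
}}

```text
time_s: 11.57
tool_pos: [0.5814, 0.0452, 0.0893]
eef_rot: [0.88, -0.108, 0.46, 0.055]
ft_force: [-0.5, 0.2, 0.1]
grip_width: 0.0003
finger_force: 0.4
```

```bash
python3 - <<'E'
from h import *
o,A,d=status()
w=grab_frame("wrist");s=grab_frame("scene")
cv2.imwrite("pics/s4.png",np.vstack([cv2.resize(w[0:340,100:540],(440,340)),cv2.resize(s[190:310,190:390],(440,255+0))]))
E
```

```text
t 11.5667 TCP in supply mm [-71.2  49.6  89.3] F supply [-0.55  0.11  0.08] q [-0.06  0.46  2.12  3.51  0.43 -1.8 ]
tool axes in supply (cols)
 [[ 0.571  0.008  0.821]
 [ 0.002 -1.     0.008]
 [ 0.821 -0.003 -0.571]]
```

View pics/s4.png

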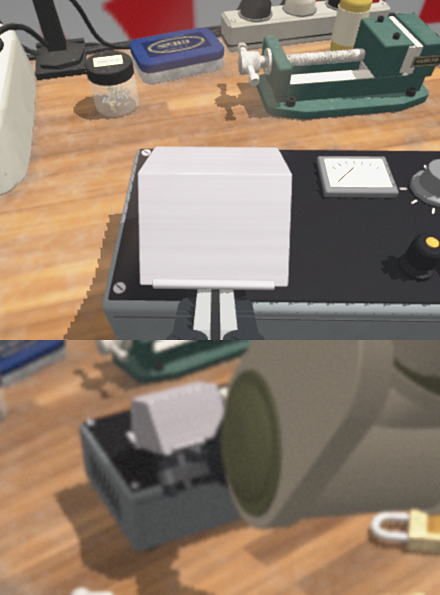

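The guard is raised and resting on the fingers. Next I'll push the toggle back.

Request:
{"op": "play_rows", "data": {
  "rows": [
    {"translation": [0.0016, 0, 0.0027], "dr": [0, 0, 0], "fingers": 0},
    {"translation": [0.0016, 0, 0.0027], "dr": [0, 0, 0], "fingers": 0},
    {"translation": [0.0016, 0, 0.0027], "dr": [0, 0, 0], "fingers": 0},
    {"translation": [0.0016, 0, 0.0027], "dr": [0, 0, 0], "fingers": 0},
    {"translation": [0.0016, 0, 0.0027], "dr": [0, 0, 0], "fingers": 0},
    {"translation": [0.0016, 0, 0.0027], "dr": [0, 0, 0], "fingers": 0},
    {"translation": [0.0016, 0, 0.0027], "dr": [0, 0, 0], "fingers": 0},
    {"translation": [0.0016, 0, 0.0027], "dr": [0, 0, 0], "fingers": 0},
    {"translation": [0, 0, 0], "dr": [0, 0, 0], "fingers": 0},
    {"translation": [0, 0, 0], "dr": [0, 0, 0], "fingers": 0},
    {"translation": [0, 0, 0], "dr": [0, 0, 0], "fingers": 0}
  ]
}}

```text
time_s: 12.58
tool_pos: [0.6055, 0.0393, 0.0874]
eef_rot: [0.88, -0.108, 0.46, 0.055]
ft_force: [-6.2, 0.6, 3.1]
grip_width: 0.0002
finger_force: 4.2
```

```bash
python3 - <<'E'
from h import *
status()
E
```

```text
t 12.5833 TCP in supply mm [-46.4  49.8  87.4] F supply [-6.17 -1.01  3.14] q [-0.07  0.5   2.06  3.51  0.4  -1.81]
tool axes in supply (cols)
 [[ 0.571  0.008  0.821]
 [ 0.002 -1.     0.008]
 [ 0.821 -0.003 -0.571]]
```

Request:
{"op": "play_rows", "data": {
  "rows": [
    {"translation": [-0.0057, 0, -0.0082], "dr": [0, 0, 0], "fingers": 0},
    {"translation": [-0.0057, 0, -0.0082], "dr": [0, 0, 0], "fingers": 0},
    {"translation": [-0.0057, 0, -0.0082], "dr": [0, 0, 0], "fingers": 0},
    {"translation": [-0.0057, 0, -0.0082], "dr": [0, 0, 0], "fingers": 0},
    {"translation": [-0.0057, 0, -0.0082], "dr": [0, 0, 0], "fingers": 0},
    {"translation": [-0.0057, 0, -0.0082], "dr": [0, 0, 0], "fingers": 0},
    {"translation": [-0.0057, 0, -0.0082], "dr": [0, 0, 0], "fingers": 0},
    {"translation": [-0.0057, 0, -0.0082], "dr": [0, 0, 0], "fingers": 0},
    {"translation": [0, 0, 0], "dr": [0, 0, 0], "fingers": 0},
    {"translation": [0, 0, 0], "dr": [0, 0, 0], "fingers": 0},
    {"translation": [0, 0, 0], "dr": [0, 0, 0], "fingers": 0},
    {"translation": [0, 0, 0], "dr": [0, 0, 0], "fingers": 0},
    {"translation": [0, 0, 0], "dr": [0, 0, 0], "fingers": 0}
  ]
}}

```text
time_s: 13.67
tool_pos: [0.5287, 0.0583, 0.0877]
eef_rot: [0.879, -0.109, 0.46, 0.055]
ft_force: [0.2, 1.0, 0.1]
grip_width: -0.0001
finger_force: 0.0
```

```bash
python3 - <<'E'
from h import *
o,A,d=status()
w=grab_frame("wrist");s=grab_frame("scene");t=grab_frame("top")
cv2.imwrite("pics/s5.png",np.vstack([cv2.resize(w[0:340,100:540],(440,340)),cv2.resize(s[190:310,190:390],(440,255+0))]))
E
```

```text
t 13.6667 TCP in supply mm [-125.5   49.1   87.7] F supply [-0.1   1.04  0.14] q [-0.02  0.41  2.26  3.52  0.5  -1.77]
tool axes in supply (cols)
 [[ 0.57   0.008  0.821]
 [ 0.001 -1.     0.008]
 [ 0.821 -0.004 -0.57 ]]
```

View pics/s5.png

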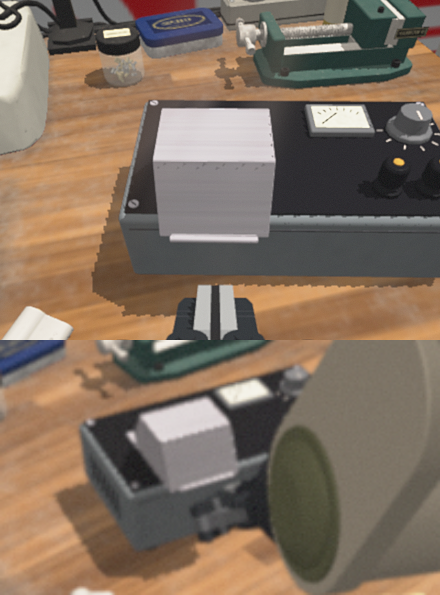

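```bash
python3 -c "
from cell import *
print(finish_job())"
```

```text
the job is handed in; nothing more can be done
None
```

I handed the job in at about 14 s with the guard shut and the fingers clear. The toggle should be fully on: the guard hides it, so I judged that from the 6 N I felt pushing it back; the supply and the nearby parts showed no sign of having moved.

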